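# Rub down the hinge of an album cover

### The job

Slide the small kraft album along the work board, without lifting it, until its far edge sits square and flush against the wooden batten. Then take the ball-ended stylus from the tray and, holding it slanted at about 35 degrees to the cover, rub the hinge groove down along its whole length with the ball, in a slow, even stroke of about five seconds from the end nearest the robot to the batten, pressing lightly, staying in the groove and not scratching the cover beside it. Lay the stylus back down flat in its tray without dropping it, with the album still flush against the batten, and do not disturb the other craft things.

Things in the scene. Friction and masses are not known exactly. Their poses are not given: they have to be found in the camera images.
- board: Fixed plywood work board, 260 (x) x 220 (y) x 12 mm; origin at the centre of its underside. A red-brown wooden stop batten, 20 mm deep, 220 mm long, standing 20 mm above the board's top, runs along its far (+x) edge; its face towards the robot is the plane x = +110 mm of the board. Board x points from the robot side to the batten.
- batten_face (a point): Middle of the batten's robot-side face, at the height of the board's top (12 mm above the table).
- album: Loose small album, brown kraft covers, 140 (x) x 105 (y) x 21 mm, 0.25 to 0.49 kg, flat on the board. Origin: centre of its underside; z up; x along its hinge; its +x edge goes against the batten. The upper cover is a binding strip 24 mm wide with two flat brass screw heads (1 mm high) along the +y edge, the hinge groove, then a cover board 71 mm wide with flat paper decorations.
- album_far_edge (a point): Middle of the album's far (+x) edge, on its underside. Sliding the album over the board takes roughly 1 to 4 N.
- groove_near (a point): Near (-x) end of the hinge groove, middle of its floor. The groove is a straight open-ended channel between binding strip and cover board, parallel to album x, centred on album y = +23.5 mm, 10 mm wide, 3.5 mm deep, dark linen on its floor, which is 17.5 mm above the album's underside.
- groove_far (a point): Far (+x) end of the hinge groove, middle of its floor. With the album against the batten, the batten's top stands 2.5 mm above the groove's floor just beyond this end.
- tray: Fixed shallow wooden pen tray, outside 222 (x) x 136 (y) x 14 mm high, walls 6 mm thick, floor 6 mm above the table; origin at the centre of its underside. It stands to the left or to the right of the board.
- stylus: Loose ball-ended stylus, 158 mm long, 45 g, in the tray, balancing near its origin. Square red-brown wooden handle 14 x 14 mm from x = -60 to +45 mm, brass ferrule 11 mm thick to x = 56, steel rod 4.4 mm thick, 6 mm steel ball at the end. x points from handle to ball; origin on the handle's underside, 7 mm below the tool's axis. At the start the ball points roughly away from the robot.
- stylus_ball (a point): Centre of the 6 mm steel ball, 95 mm ahead (+x) of the stylus's origin.
- cardbox: Bystander: fixed cardboard box of card blanks, 150 x 110 x 45 mm, cards standing to about 72 mm; on the other side of the board from the tray.
- glue: Bystander: loose glue stick standing upright, 27 mm thick, 88 mm tall; origin at the centre of its underside.
- jar: Bystander: loose small jar with a metal lid, 52 mm thick, 62 mm tall; origin at the centre of its underside.
- scissors: Bystander: loose shut scissors lying on the table beyond the batten, about 170 x 80 x 10 mm; origin at the pivot.
Not all that is in view belongs to the job. Of the things shaped like the album, the brown one is meant.

How it is judged:
By the outcome, as a careful person would: the job done as asked, in the order asked, and still so for the second after the job is handed in, with the robot touching nothing.
It also fails if it takes over 67 s, if anything falls off the work surface, if the arm or the gripper's body presses on something with over 40 N, if the wrist force passes 120 N, or if a joint passes its speed limit or range.

### The arm

A 6-joint arm with a two-finger parallel gripper is mounted at the origin on the work surface. World frame = base frame: x ahead of the robot, y to its left, z up, the work surface at z = 0. Lengths are in m, angles in rad, forces in N, time in s.
With the tool pointing down it reaches from about 0.375 to 0.9 m from the base axis. Payload 3.1 kg.
Tool frame: the origin (TCP) lies midway between the tips of the shut fingers; the grasp point (between the pads) lies 19 mm behind it; x points along the fingers, z is the direction in which the jaws open and shut, and the axes are right-handed (so a half turn about x gives the same grasp; the last joint's range is limited). The gripper opens to 87 mm and grips with 3 to 60 N. Pads are 19 mm wide; open, the fingers measure 117 mm over their backs; the gripper's body (75 mm by 190 mm) begins 51 mm behind the grasp point.
Start: joints at [-1.337, 0.527, 1.433, -0, 1.181, -0.178], TCP at [0.25, -0.573, 0.223] pointing down, gripper open.
Joint ranges: [-3.08, 3.08], [-0.75, 2.2], [0.22, 2.44], [-1.43, 4.57], [0, 2.65], [-2.85, 2.85]. Speed limits (rad/s): [2.79, 2.79, 3.14, 3.14, 3.14, 3.14].

### API

Orientations are given as a unit quaternion [x, y, z, w].
In Python, from rig import readout, imaging, robot gives the robot as it stands. The module is installed in compiled form; this text tells all that it offers.
- The arm moves only by the tool play_rows, never from a script. Its argument "rows" is text: rows parted by semicolons, each of 7 numbers parted by spaces: the turn, a rotation vector about the tool's x, y, z in rad, then the shift along the tool's x, y, z in mm, then the closure, from 0 (fully open) to 1 (shut). In form: ax ay az tx ty tz gripper; .... A call has 1 to 8 rows; each row shifts and turns the commanded pose from where the row before left it, along the tool's axes as they then stand; what a row does not reach is not made up. A row lasts 1/12 s, in which the tool goes at most 41.7 mm and 7.16 degrees, less where a joint would pass 70% of its speed; a pose out of reach is approached as far as the arm can. A call with a gripper value outside its range is refused whole. The fingers move at their own pace and stop on an object; "squeeze" is the grip in N (left out, the last holds). Time passes only in rows, so rows that do not move let the fingers close. It gives the time, the measured TCP pose, the force and the opening at its end, in the units of the state.
- readout.get_obs(): the state, without advancing time (a new reading comes with each control period).
- imaging.camera(name): name is "side" or "top"; returns the picture (384x512x3 uint8, blue, green, red); there is no depth.
- imaging.camera_info(name): a dict with "K" (3x3 intrinsics, pixels), "world_to_cam" (4x4, takes a point from world to camera coordinates). Camera axes: x right, y down, z forward; pixel columns grow to the right and rows downward; lengths in m; the calibration is good to about 2 mm. A picture is of the moment at which its call begins. camera_info takes no time and is no camera call.
- robot.hand_in(): hands the job in, once; it reports no verdict.
The state is a dict: "time": time; "q": joint angles; "joint_velocities": joint speeds; "joint_torque": joint torques, N m; "position": TCP position; "tool_rot": TCP orientation; "ft_force": force on the tool from outside, world axes, zero at the start; "moment": the same for the moment, N m; "grip_width": finger opening in m.
Only numpy, scipy, OpenCV 4.12 (cv2) and the standard library are available. Lean on these libraries where they do the work, as an engineer would, in place of code of your own. Each camera call takes 0.05 s, during which the arm holds its last target. There are 200 camera calls.

## Working session

There is one attempt and no reset: what is moved stays moved. The work goes in short steps, Python scripts to look and compute and a tool call to move; the robot and the scene stay as the last step left them, time stands still between calls to the robot, and variables do not carry over. Pictures are saved under pics/ and viewed, about 8 in all and at most 12, crops included, and the job is handed in when it is done.

Besides the shell and the picture viewer there is one more tool, called after "Request:" as name(argument=value, ...) on one line, values as JSON. play_rows: Moves the arm, as the interface text tells. Its arguments: {"type":"object","properties":{"rows":{"type":"string"},"squeeze":{"type":"number"}},"required":["rows"]}

```bash
mkdir -p pics; cat > h.py <<'E'
import numpy as np,cv2
from rig import readout,imaging,robot
from scipy.spatial.transform import Rotation as R
def ray(n,px,z):
    i=imaging.camera_info(n);K=np.array(i["K"]);T=np.array(i["world_to_cam"])
    d=T[:3,:3].T@np.linalg.inv(K)@np.array([px[0],px[1],1.]);c=-T[:3,:3].T@T[:3,3]
    return c+d*(z-c[2])/d[2]
def proj(n,p):
    i=imaging.camera_info(n);K=np.array(i["K"]);T=np.array(i["world_to_cam"])
    q=K@(T[:3,:3]@np.array(p)+T[:3,3]);return q[:2]/q[2]
E
python3 - <<'E'
from h import *
for n in("top","side"):
    im=imaging.camera(n);cv2.imwrite(f"pics/{n}0.png",im)
    i=imaging.camera_info(n);T=np.array(i["world_to_cam"]);print(n,np.round(i["K"],1).tolist(),np.round(T,3).tolist(),-T[:3,:3].T@T[:3,3])
o=readout.get_obs();print(o)
E
```

```text
top [[386.4, 0.0, 259.6], [0.0, 386.4, 193.9], [0.0, 0.0, 1.0]] [[-0.004, -1.0, 0.003, -0.006], [-0.996, 0.004, -0.089, 0.485], [0.089, -0.004, -0.996, 1.086], [0.0, 0.0, 0.0, 1.0]] [ 0.38644216 -0.00343252  1.125162  ]
side [[403.8, 0.0, 251.2], [0.0, 403.8, 196.3], [0.0, 0.0, 1.0]] [[0.865, -0.501, -0.006, -0.425], [-0.318, -0.54, -0.779, 0.207], [0.387, 0.676, -0.626, 1.164], [0.0, 0.0, 0.0, 1.0]] [-0.01675931 -0.88876672  0.88800061]
{'time': 0.1, 'q': array([-1.33748907e+00,  5.28392541e-01,  1.43376720e+00, -3.88349325e-05,
        1.18141339e+00, -1.78481223e-01]), 'joint_velocities': array([ 0.00066701, -0.00137596, -0.00294294,  0.00145079, -0.00046427,
       -0.00013151]), 'joint_torque': array([ 9.95562630e-06, -4.40986061e+01, -1.77150089e+01,  6.34050323e-02,
        5.33802656e-02, -6.91568266e-05]), 'position': array([ 0.25002746, -0.57208695,  0.22165983]), 'tool_rot': array([ 0.38768556,  0.59218038, -0.38674128,  0.59114591]), 'ft_force': array([-0.01068899,  0.90718927, -0.42142139]), 'moment': array([-0.01065118,  0.00044941,  0.02351826]), 'grip_width': 0.08723955078795777}
```

View pics/top0.png

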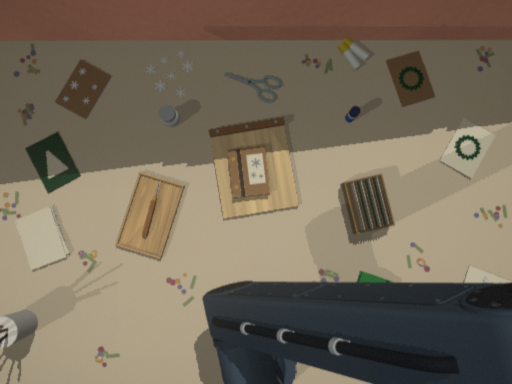

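View pics/side0.png

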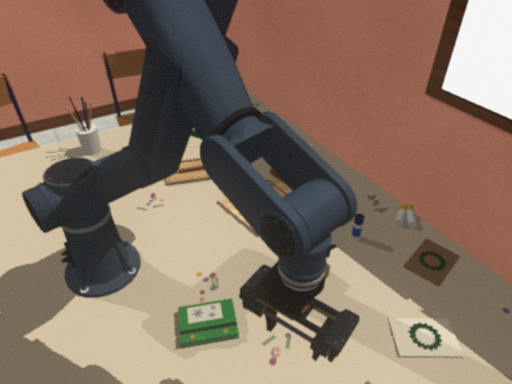

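The top view shows the batten at (247,127), the board at (254,170), the brown album at (248,173), the tray at (151,215) and the stylus at (151,210) with its ball up at about (158,185).
Things that could be mistaken for the album: the brown cards at (83,89) and (410,78), which are flat, and the green album at (372,280). The brown block on the board is the one meant. In the side view the arm hides the board. I'll take one close crop of the top view.

```bash
python3 - <<'E'
from h import *
im=cv2.imread("pics/top0.png");c=im[110:265,110:310]
cv2.imwrite("pics/c1.png",cv2.resize(c,None,fx=3.8,fy=3.8,interpolation=cv2.INTER_CUBIC))
E
```

```text
(no output)
```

View pics/c1.png

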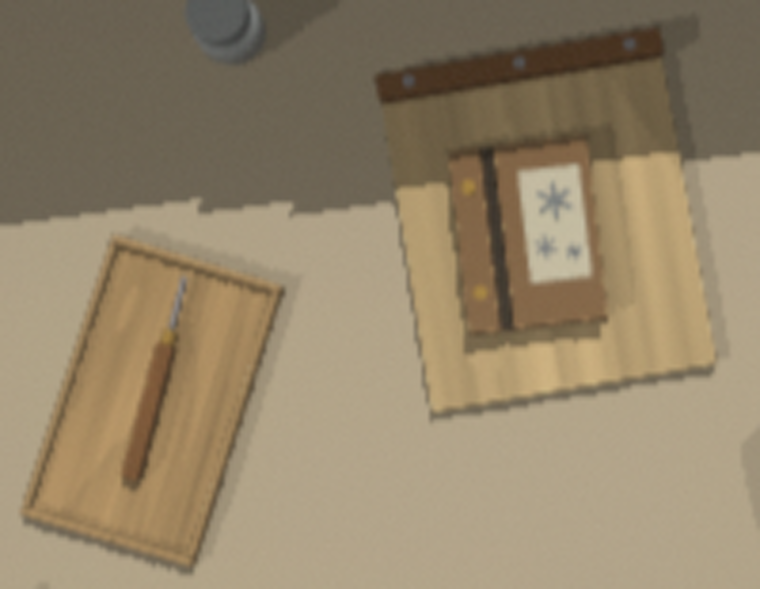

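```bash
cat >> h.py <<'E'
def crop(px,z,n="top",o=(110,110),s=3.8): return ray(n,((px[0]+.5)/s-.5+o[0],(px[1]+.5)/s-.5+o[1]),z)
E
python3 - <<'E'
from h import *
P=lambda n,*a:print(n,np.round(crop(*a)*1000,1))
for n,p,z in [("bd nearL",(432,415),.012),("bd nearR",(714,368),.012),("bat nL",(382,102),.032),("bat nR",(663,56),.032),("bat fL",(377,74),.032),("bat fR",(658,28),.032),
 ("alb fL",(450,155),.033),("alb fR",(585,142),.033),("alb nL",(470,330),.033),("alb nR",(605,318),.033),("gr f",(487,150),.0295),("gr n",(506,328),.0295),
 ("sty end",(133,487),.013),("ferr",(169,338),.013),("ball",(182,281),.013),
 ("tray",(115,238),.014),("tray",(282,290),.014),("tray",(192,570),.014),("tray",(24,515),.014),("jar",(218,18),.062)]: P(n,p,z)
o=readout.get_obs();print(R.from_quat(o["tool_rot"]).as_matrix().round(3),o["time"])
E
```

```text
bd nearL [413.8  97.   12. ]
bd nearR [ 448.6 -116.8   12. ]
bat nL [650.  134.1  32. ]
bat nR [685. -79.  32.]
bat fL [671.7 138.1  32. ]
bat fR [706.7 -75.4  32. ]
alb fL [609.   82.5  33. ]
alb fR [618.6 -19.4  33. ]
alb nL [476.5  67.1  33. ]
alb nR [485.1 -33.7  33. ]
gr f [613.4  54.7  29.5]
gr n [478.2  40.4  29.5]
sty end [360.6 321.5  13. ]
ferr [472.9 296.7  13. ]
ball [516.4 287.7  13. ]
tray [549.5 339.2  14. ]
tray [509.1 211.3  14. ]
tray [298.7 275.8  14. ]
tray [340.1 402.4  14. ]
jar [706.4 252.1  62. ]
[[-0.     0.916  0.4  ]
 [ 0.002  0.4   -0.916]
 [-1.     0.    -0.002]] 0.1
```

Request:
play_rows(rows="0.125 0 0 0 0 0 0.31;0.126 0 0 0 0 0 0.31;0 0 0 0 16.35 -32 0.31;0 0 0 0 16.35 -32 0.31;0 0 0 0 16.35 -32 0.31;0 0 0 0 16.35 -32 0.31;0 0 0 0 16.35 -32 0.31;0 0 0 0 16.35 -32 0.31", squeeze=30)

```text
time: 0.77
position: [0.3161, -0.3655, 0.2222]
tool_rot: [0.458, 0.539, -0.458, 0.538]
ft_force: [0.5, -0.0, 0.0]
grip_width: 0.0605
```

Request:
play_rows(rows="0 0 0 0 16.35 -32 0.31;0 0 0 0 16.35 -32 0.31;0 0 0 0 16.35 -32 0.31;0 0 0 0 16.35 -32 0.31;0 0 0 0 16.35 -32 0.31;0 0 0 0 16.35 -32 0.31;0 0 0 0 16.35 -32 0.31;0 0 0 0 16.35 -32 0.31")

```text
time: 1.43
position: [0.4039, -0.0919, 0.2225]
tool_rot: [0.458, 0.539, -0.458, 0.539]
ft_force: [0.4, 0.1, -0.6]
grip_width: 0.06
```

Request:
play_rows(rows="0 0 0 0 16.35 -32 0.31;0 0 0 0 16.35 -32 0.31;0 0 0 0 16.35 -32 0.31;0 0 0 30 0 0 0.31;0 0 0 30 0 0 0.31;0 0 0 30 0 0 0.31;0 0 0 0 0 0 0.31;0 0 0 0 0 0 0.31")

```text
time: 2.1
position: [0.4356, 0.0093, 0.1316]
tool_rot: [0.457, 0.54, -0.459, 0.537]
ft_force: [0.5, 0.3, 0.3]
grip_width: 0.0606
```

```bash
python3 - <<'E'
from h import *
im=imaging.camera("side");cv2.imwrite("pics/s1.png",im)
im=imaging.camera("top");cv2.imwrite("pics/t1.png",im)
o=readout.get_obs();print(o["time"],o["position"],o["q"].round(3),o["ft_force"],o["grip_width"]);print(R.from_quat(o["tool_rot"]).as_matrix().round(3))
E
```

```text
2.2 [0.43773943 0.00859188 0.13354571] [-0.237  0.435  1.979  0.     0.726  1.173] [ 0.69619945 -0.63070611  0.2380231 ] 0.05980064674068299
[[ 0.002  0.987  0.161]
 [-0.     0.161 -0.987]
 [-1.     0.002  0.001]]
```

View pics/s1.png

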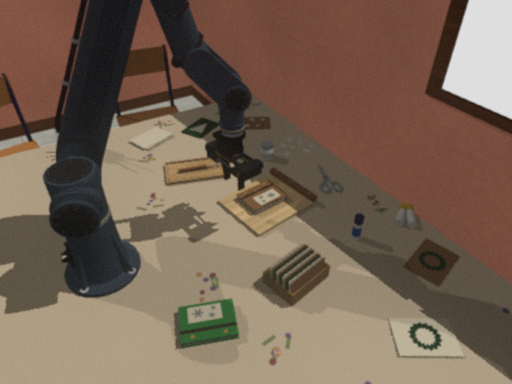

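Side view: the gripper hangs just robot-side of the album at (262,195) and nothing is in the way. Next: go down, then push.

Request:
play_rows(rows="0 0 0 35 0 0 0.31;0 0 0 35 0 0 0.31;0 0 0 30 0 0 0.31;0 0 0 15 0 0 0.31;0 0 0 0 5 0 0.31;0 0 0 0 8 0 0.31;0 0 0 0 8 0 0.31;0 0 0 0 0 0 0.31")

```text
time: 2.87
position: [0.4626, 0.0116, 0.0196]
tool_rot: [0.459, 0.536, -0.456, 0.542]
ft_force: [0.5, -0.5, -0.2]
grip_width: 0.0603
```

Request:
play_rows(rows="0 0 0 0 5 0 0.31;0 0 0 0 5 0 0.31;0 0 0 0 5 0 0.31;0 0 0 0 5 0 0.31;0 0 0 0 5 0 0.31;0 0 0 0 5 0 0.31;0 0 0 0 5 0 0.31;0 0 0 0 5 0 0.31")

```text
time: 3.53
position: [0.4971, 0.019, 0.0174]
tool_rot: [0.458, 0.539, -0.458, 0.538]
ft_force: [-2.4, -0.2, 1.8]
grip_width: 0.0603
```

```bash
python3 - <<'E'
from h import *
im=imaging.camera("top");cv2.imwrite("pics/t2.png",im)
o=readout.get_obs();print(o["time"],o["position"],o["ft_force"],o["grip_width"])
a=cv2.resize(im[100:200,190:310],None,fx=5,fy=5,interpolation=cv2.INTER_CUBIC);cv2.imwrite("pics/c2.png",a)
E
```

```text
3.5833 [0.49908453 0.0188308  0.0175348 ] [ 0.75132433 -1.15328998  0.10740282] 0.06013214314039777
```

View pics/c2.png

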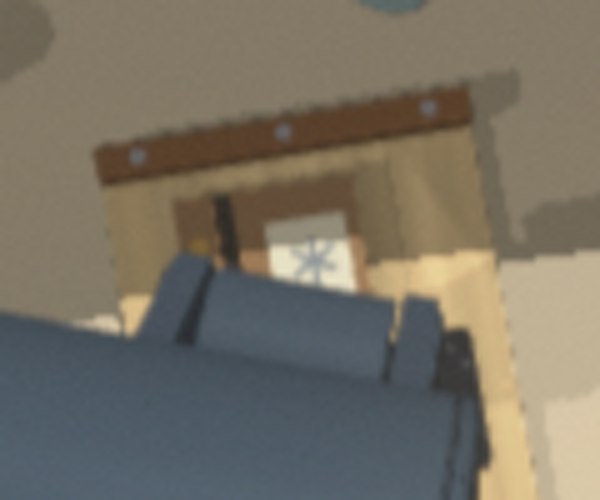

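The crop shows the album's far edge, (175,200) to (350,175), now parallel to the batten and about 16 mm short of it.

Request:
play_rows(rows="0 0 0 0 2 0 0.31;0 0 0 0 2 0 0.31;0 0 0 0 2 0 0.31;0 0 0 0 2 0 0.31;0 0 0 0 2 0 0.31;0 0 0 0 1.5 0 0.31;0 0 0 0 1.5 0 0.31")

```text
time: 4.17
position: [0.5103, 0.0209, 0.0175]
tool_rot: [0.458, 0.539, -0.458, 0.539]
ft_force: [-2.3, -0.2, 0.4]
grip_width: 0.0599
```

Request:
play_rows(rows="0 0 0 0 1 0 0.31;0 0 0 0 1 0 0.31")

```text
time: 4.33
position: [0.5121, 0.0212, 0.0175]
tool_rot: [0.458, 0.539, -0.458, 0.539]
ft_force: [-2.7, -0.3, -0.1]
grip_width: 0.0601
```

Request:
play_rows(rows="0 0 0 0 1 0 0.31;0 0 0 0 0.5 0 0.31")

```text
time: 4.5
position: [0.5137, 0.0214, 0.0175]
tool_rot: [0.458, 0.539, -0.458, 0.539]
ft_force: [-0.6, -1.2, -0.1]
grip_width: 0.0599
```

Request:
play_rows(rows="0 0 0 0 1 0 0.31;0 0 0 0 1 0 0.31")

```text
time: 4.67
position: [0.5154, 0.0218, 0.0175]
tool_rot: [0.458, 0.539, -0.458, 0.539]
ft_force: [-1.1, -0.4, -0.8]
grip_width: 0.0597
```

Request:
play_rows(rows="0 0 0 0 0.7 0 0.31;0 0 0 0 0.7 0 0.31")

```text
time: 4.83
position: [0.5158, 0.0219, 0.0175]
tool_rot: [0.457, 0.539, -0.458, 0.538]
ft_force: [-3.7, -2.2, 2.8]
grip_width: 0.0602
```

Request:
play_rows(rows="0 0 0 0 0.5 0 0.31;0 0 0 0 0.5 0 0.31")

```text
time: 5.0
position: [0.5159, 0.0219, 0.0175]
tool_rot: [0.457, 0.54, -0.459, 0.538]
ft_force: [-6.0, -3.4, 2.8]
grip_width: 0.0601
```

Request:
play_rows(rows="0 0 0 0 0.5 0 0.31;0 0 0 0 0.5 0 0.31;0 0 0 0 0.5 0 0.31;0 0 0 0 0 0 0.31")

```text
time: 5.33
position: [0.5159, 0.022, 0.0174]
tool_rot: [0.456, 0.541, -0.459, 0.537]
ft_force: [-6.4, -5.1, 4.5]
grip_width: 0.0601
```

```bash
python3 - <<'E'
from h import *
o=readout.get_obs();print(o["time"],o["position"],o["ft_force"],o["moment"],R.from_quat(o["tool_rot"]).as_matrix().round(4))
E
```

```text
5.3333 [0.51588808 0.02199334 0.01743068] [-6.42722561 -5.10562321  4.52921472] [-0.82836244  1.21007324 -0.08494908] [[-6.900e-03  9.868e-01  1.618e-01]
 [-1.000e-04  1.618e-01 -9.868e-01]
 [-1.000e+00 -6.800e-03 -1.000e-03]]
```

The album stopped at x = 0.516 and the force is rising, so it is against the batten. I'll back off, rise and go over the stylus.

Request:
play_rows(rows="0 0 0 0 -4 0 0.31;0 0 0 0 -10 0 0.31;0 0 0 0 -20 0 0.31;0 0 0 -30 0 0 0.31;0 0 0 -35 0 0 0.31;0 0 0 -35 0 0 0.31;0 0 0 -30 0 0 0.4;0.125 0 0 -20 0 0 0.54")

```text
time: 6.0
position: [0.4884, 0.0167, 0.171]
tool_rot: [0.493, 0.506, -0.489, 0.511]
ft_force: [0.1, 0.1, 0.1]
grip_width: 0.0531
```

Request:
play_rows(rows="0.125 0 0 0 0 0 0.54;0.125 0 0 0 0 0 0.54;0 0 0 0 -12 -33.9 0.54;0 0 0 0 -12 -33.9 0.54;0 0 0 0 -12 -33.9 0.54;0 0 0 0 -12 -33.9 0.54;0 0 0 0 -12 -33.9 0.54;0 0 0 0 -12 -33.9 0.54")

```text
time: 6.67
position: [0.4593, 0.2333, 0.1682]
tool_rot: [0.552, 0.443, -0.549, 0.444]
ft_force: [0.3, -0.4, -0.3]
grip_width: 0.0401
```

Request:
play_rows(rows="0 0 0 0 -12 -33.9 0.54;0 0 0 0 -12 -33.9 0.54;0 0 0 0 0 0 0.54;0 0 0 0 0 0 0.54")

```text
time: 7.0
position: [0.4496, 0.3046, 0.1679]
tool_rot: [0.551, 0.445, -0.548, 0.445]
ft_force: [-0.5, -0.8, -0.1]
grip_width: 0.0399
```

```bash
python3 - <<'E'
from h import *
T=np.mean([imaging.camera("top").astype(float) for _ in range(3)],0).astype(np.uint8)
S=np.mean([imaging.camera("side").astype(float) for _ in range(3)],0).astype(np.uint8)
cv2.imwrite("pics/t3.png",T);cv2.imwrite("pics/s3.png",S)
a=cv2.resize(T[110:250,120:310],None,fx=4,fy=4,interpolation=cv2.INTER_CUBIC)
cv2.imwrite("pics/c3.png",a)
o=readout.get_obs();print(o["time"],o["position"],o["q"].round(3),o["ft_force"],R.from_quat(o["tool_rot"]).as_matrix().round(3))
E
```

```text
7.3 [0.4497124  0.30106059 0.16763799] [ 0.383  0.49   1.699 -0.     0.952  2.17 ] [ 0.00344847  0.93020827 -0.11869159] [[ 0.     0.977 -0.214]
 [ 0.    -0.214 -0.977]
 [-1.     0.    -0.   ]]
```

View pics/c3.png

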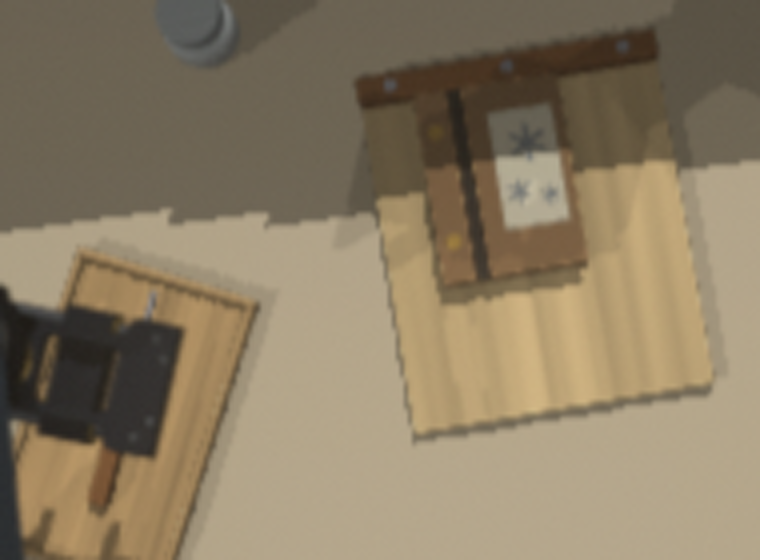

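The crop shows the album flush along the batten, with the groove running from about (455,92) to (485,276). The gripper is over the stylus handle. I'll measure the groove line and grasp.

```bash
python3 - <<'E'
from h import *
T=cv2.imread("pics/t3.png");g=T.sum(2).astype(float)
pts=[]
for v in range(136,177):
    u0=120+(455+(v-110-23)*4*30/184)/4
    us=np.arange(int(u0)-4,int(u0)+6);r=g[v,us]
    w=np.clip(np.median(np.r_[r[:2],r[-2:]])-r-30,0,None)
    if w.sum()>0: pts.append(((us*w).sum()/w.sum(),v))
pts=np.array(pts);f=np.polyfit(pts[:,1],pts[:,0],1);res=pts[:,0]-np.polyval(f,pts[:,1]);k=abs(res)<.6
f=np.polyfit(pts[k,1],pts[k,0],1);print(k.sum(),len(k),res.std(),f)
for v in(135,156,177):print(v,np.round(ray("top",(np.polyval(f,v),v),.0295)*1000,1))
a=ray("top",(np.polyval(f,135),135),.0295);b=ray("top",(np.polyval(f,177),177),.0295);d=a-b;print("yaw",np.degrees(np.arctan2(d[1],d[0])))
c=lambda p,z:np.round(crop(p,z,o=(120,110),s=4)*1000,1)
print("batten near top edge",c((362,107),.032),c((657,57),.032),"alb near",c((445,288),.033),c((585,262),.033),"alb far",c((416,97),.033),c((553,75),.033))
E
```

```text
41 41 0.11466714085412089 [1.63459061e-01 2.11226344e+02]
135 [654.8  67.8  29.5]
156 [593.4  57.8  29.5]
177 [532.6  47.9  29.5]
yaw 9.240606642668007
batten near top edge [650.3 134.2  32. ] [686.4 -78.3  32. ] alb near [518.9  74.1  33. ] [537.2 -25.6  33. ] alb far [657.3  95.4  33. ] [673.1  -3.2  33. ]
```

Request:
play_rows(rows="0 0 0 35 0 0 0.54;0 0 0 35 0 0 0.54;0 0 0 35 0 0 0.54;0 0 0 30 0 0 0.54;0 0 0 15 0 0 0.54;0 0 0 8 0 0 0.54;0 0 0 0 0 0 0.54")

```text
time: 7.88
position: [0.4489, 0.3012, 0.0082]
tool_rot: [-0.55, -0.444, 0.552, -0.443]
ft_force: [-1.1, 0.6, 0.7]
grip_width: 0.0401
```

Request:
play_rows(rows="0 0 0 0 0 0 0.7;0 0 0 0 0 0 0.8;0 0 0 0 0 0 0.9;0 0 0 0 0 0 0.95;0 0 0 0 0 0 1;0 0 0 0 0 0 1", squeeze=45)

```text
time: 8.38
position: [0.4497, 0.3026, 0.0105]
tool_rot: [0.551, 0.444, -0.55, 0.444]
ft_force: [-0.8, -0.0, 4.4]
grip_width: 0.0134
```

Request:
play_rows(rows="0 0 0 -5 0 0 1;0 0 0 -10 0 0 1;0 0 0 -20 0 0 1;0 0 0 -30 0 0 1;0 0 0 -30 0 0 1;0 0 0 -30 0 0 1;0 0 0 -25 0 0 1;-0.125 0 0 0 0 0 1")

```text
time: 9.05
position: [0.4522, 0.3037, 0.1655]
tool_rot: [0.525, 0.477, -0.517, 0.479]
ft_force: [1.3, 0.2, -0.5]
grip_width: 0.0133
```

Request:
play_rows(rows="-0.125 0 0 0 0 0 1;-0.125 0 0 0 0 0 1;0 0 0 0 1.3 33 1;0 0 0 0 1.3 33 1;0 0 0 0 1.3 33 1;0 0 0 0 1.3 33 1;0 0 0 0 1.3 33 1;0 0 0 0 1.3 33 1")

```text
time: 9.72
position: [0.4886, 0.1067, 0.1603]
tool_rot: [0.458, 0.539, -0.458, 0.539]
ft_force: [-0.2, 0.4, -0.4]
grip_width: 0.0133
```

Request:
play_rows(rows="0 0 0 0 1.3 33 1;0 0 0 0 1.3 33 1;0 0 -0.122 0 0 0 1;0 0 -0.122 0 0 0 1;0 0 -0.122 0 0 0 1;0 0 -0.122 0 0 0 1;0 0 -0.122 0 0 0 1;0 0 0 0 0 0 1")

```text
time: 10.38
position: [0.5041, 0.0436, 0.1562]
tool_rot: [0.274, 0.652, -0.599, 0.375]
ft_force: [1.0, 0.5, -1.3]
grip_width: 0.0132
```

```bash
python3 - <<'E'
from h import *
T=np.mean([imaging.camera("top").astype(float) for _ in range(3)],0).astype(np.uint8)
S=np.mean([imaging.camera("side").astype(float) for _ in range(3)],0).astype(np.uint8)
cv2.imwrite("pics/t4.png",T);cv2.imwrite("pics/s4.png",S)
a=cv2.resize(T[110:200,200:300],None,fx=4,fy=4,interpolation=cv2.INTER_CUBIC)
b=cv2.resize(S[140:230,190:290],None,fx=4,fy=4,interpolation=cv2.INTER_CUBIC)
cv2.imwrite("pics/c4.png",np.hstack([a,b]))
o=readout.get_obs();print(o["time"],o["position"],o["q"].round(3),o["ft_force"],o["grip_width"],R.from_quat(o["tool_rot"]).as_matrix().round(4).tolist())
E
```

```text
10.6833 [0.50121009 0.04340669 0.1610431 ] [-0.059  0.73   1.385 -0.126  1.622  1.383] [-0.11454309 -0.76769819  0.4565052 ] 0.013023501025851952 [[-0.5636, 0.8102, 0.161], [-0.0922, 0.132, -0.9869], [-0.8209, -0.5711, 0.0003]]
```

View pics/c4.png

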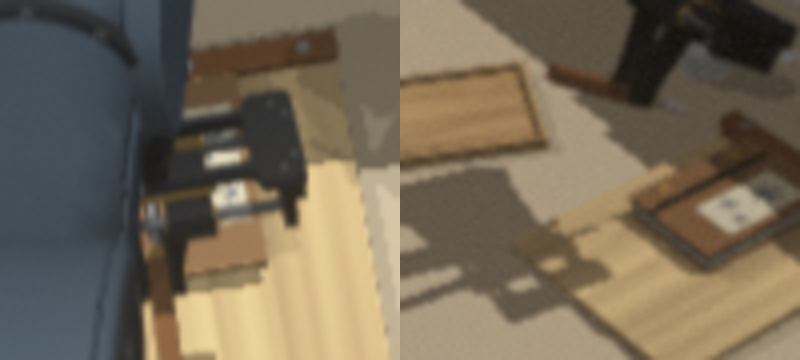

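The left half (top view) shows the gripper with the handle tail at about (163,300). The right half (side view) shows the handle end at (550,72) and the ball at about (680,107). I'll use the handle tail in the top view to check the camera against the robot sideways.

```bash
python3 - <<'E'
from h import *
T=cv2.imread("pics/t4.png")
for v in range(178,202,3): print(v,[tuple(int(x) for x in T[v,u]) for u in range(233,250)])
Rm=R.from_quat(readout.get_obs()["tool_rot"]).as_matrix();p=readout.get_obs()["position"]
for l in(-85,-60,-40): 
  P=p+Rm@np.array([-.005,l/1000,0]);print(l,P.round(4),proj("top",P),proj("top",P+Rm@[0,0,.007]),proj("top",P-Rm@[0,0,.007]))
print("ball side pred",proj("side",p+Rm@np.array([-.004,.068,0])),"tail",proj("side",p+Rm@np.array([-.004,-.088,0])))
E
```

```text
178 [(44, 46, 48), (38, 41, 43), (36, 40, 43), (36, 41, 46), (40, 54, 71), (42, 58, 77), (40, 57, 76), (39, 57, 76), (41, 57, 76), (37, 46, 56), (37, 42, 46), (34, 39, 43), (39, 49, 58), (68, 94, 119), (71, 99, 125), (70, 98, 123), (74, 105, 131)]
181 [(44, 46, 48), (44, 48, 50), (36, 40, 42), (35, 39, 44), (38, 49, 61), (42, 59, 78), (43, 62, 84), (45, 64, 85), (44, 62, 82), (40, 55, 71), (38, 45, 53), (33, 39, 44), (36, 44, 50), (60, 80, 91), (88, 120, 138), (96, 130, 150), (98, 132, 152)]
184 [(42, 45, 47), (49, 52, 54), (42, 49, 53), (51, 65, 74), (53, 71, 87), (48, 67, 88), (43, 64, 87), (43, 64, 86), (45, 64, 86), (48, 68, 89), (75, 103, 124), (113, 157, 180), (123, 168, 193), (131, 180, 207), (144, 198, 225), (150, 205, 230), (152, 208, 232)]
187 [(41, 43, 46), (47, 51, 56), (75, 97, 110), (127, 172, 198), (122, 167, 194), (72, 101, 124), (48, 69, 93), (47, 68, 91), (46, 67, 90), (47, 67, 91), (70, 99, 122), (132, 183, 211), (144, 198, 225), (146, 200, 227), (147, 203, 228), (150, 207, 230), (153, 210, 233)]
190 [(41, 43, 46), (42, 46, 48), (62, 79, 89), (124, 168, 195), (131,
[... 753 characters left out ...]
48, 206, 229)]
199 [(45, 48, 50), (39, 43, 46), (49, 61, 68), (102, 135, 155), (134, 183, 213), (136, 188, 217), (101, 143, 174), (73, 110, 149), (67, 102, 144), (66, 101, 143), (67, 101, 143), (67, 102, 142), (82, 115, 139), (99, 136, 156), (101, 138, 159), (100, 136, 157), (98, 135, 156)]
-85 [0.4352 0.0326 0.2137] [242.94113748 207.60597004] [245.86793701 207.11810523] [240.01354207 208.09396753]
-60 [0.4554 0.0359 0.1994] [241.80192955 199.5018024 ] [244.67841339 199.0234326 ] [238.924677   199.98030004]
-40 [0.4716 0.0386 0.188 ] [240.91846902 193.21698639] [243.75592899 192.74595389] [238.08026109 193.68814306]
ball side pred [260.56749037 166.99375465] tail [228.47397261 158.14086647]
```

The camera and robot agree sideways to about 0.8 mm. With that corrected, the ball is laterally within about 0.3 mm of the groove line. I'll go down over the near end.

Request:
play_rows(rows="0 0 0 14.7 3.1 0 1;0 0 0 14.7 3.1 0 1;0 0 0 14.7 3.1 0 1;0 0 0 14.7 3.1 -0.2 1;0 0 0 14.7 3.1 0 1;0 0 0 14.7 3.1 0 1;0 0 0 0 0 0 1;0 0 0 0 0 0 1")

```text
time: 11.35
position: [0.4665, 0.0379, 0.0776]
tool_rot: [0.275, 0.651, -0.599, 0.376]
ft_force: [0.5, 0.6, 0.4]
grip_width: 0.013
```

```bash
cat >> h.py <<'E'
def st(n=4):
    L=[]
    for _ in range(n):
        imaging.camera("side");o=readout.get_obs();L.append(np.r_[o["position"]*1e3,o["ft_force"],o["moment"]])
    m=np.mean(L,0);Rm=R.from_quat(o["tool_rot"]).as_matrix();b=m[:3]+Rm@[-4,68,0]
    print("t",round(o["time"],2),"tcp",m[:3].round(1),"F",m[3:6].round(2),"M",m[6:].round(3),"ball s",round(.987*b[0]+.1606*b[1],1),"lat",round(.98702*b[1]-.16057*b[0],2),"z",b[2].round(1),"tilt",np.degrees(np.arcsin(-Rm[2,1])).round(1),"w",round(o["grip_width"]*1e3,1))
E
python3 - <<'E'
from h import *
st()
S=np.mean([imaging.camera("side").astype(float) for _ in range(3)],0).astype(np.uint8)
cv2.imwrite("pics/s5.png",S);cv2.imwrite("pics/c5.png",cv2.resize(S[140:230,190:310],None,fx=6,fy=6,interpolation=cv2.INTER_CUBIC))
E
```

```text
t 11.55 tcp [468.   37.8  77.8] F [-0.25  0.24 -0.22] M [ 0.093 -0.382 -0.005] ball s 526.1 lat -37.78 z 42.3 tilt 34.8 w 13.2
```

View pics/c5.png

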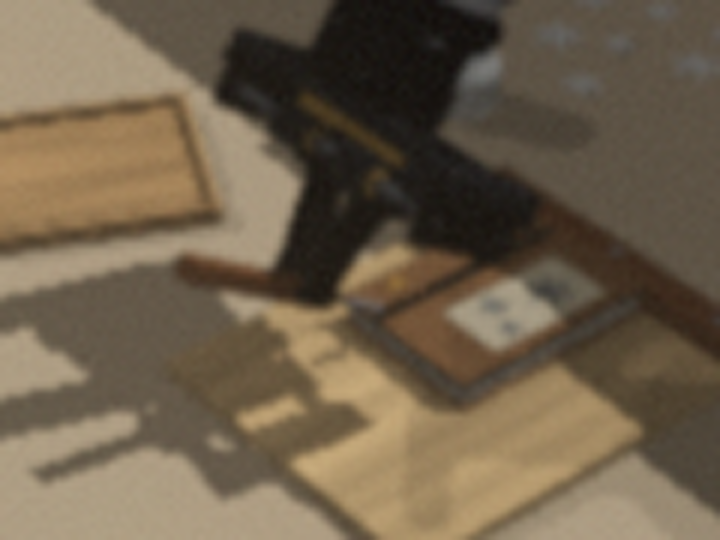

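```bash
python3 - <<'E'
from h import *
o=readout.get_obs();Rm=R.from_quat(o["tool_rot"]).as_matrix();p=np.array([.468,.0378,.0778])
f=lambda P:((proj("side",P)-[190,140]+.5)*6-.5).round(1)
b=p+Rm@[-.004,.068,0];print("ball",f(b),"rod1",f(p+Rm@[-.004,.035,0]))
for s in(0,.005,.14):
  q=np.array([.5232+.987*s,.0464+.1606*s,.0295]);print("groove",s,f(q),f(q+[-.16057*.005,.987*.005,.0035]),f(q+[.16057*.005,-.987*.005,.0035]))
print("corner R near top",f(np.array([.5232,.0464,.033])+.076*np.array([.16057,-.987,0])))
S=cv2.imread("pics/s5.png");c=S[183:198,244:262]
cv2.imwrite("pics/c6.png",cv2.resize(c,None,fx=36,fy=36,interpolation=cv2.INTER_NEAREST))
E
```

```text
ball [379.6 307.5] rod1 [341.9 300. ]
groove 0 [377.1 327. ] [371.5 318. ] [382.7 326.4]
groove 0.005 [383.9 323.5] [378.3 314.5] [389.5 322.9]
groove 0.14 [558.  233.8] [552.5 225.2] [563.9 232.8]
corner R near top [464.9 388.2]
```

View pics/c6.png

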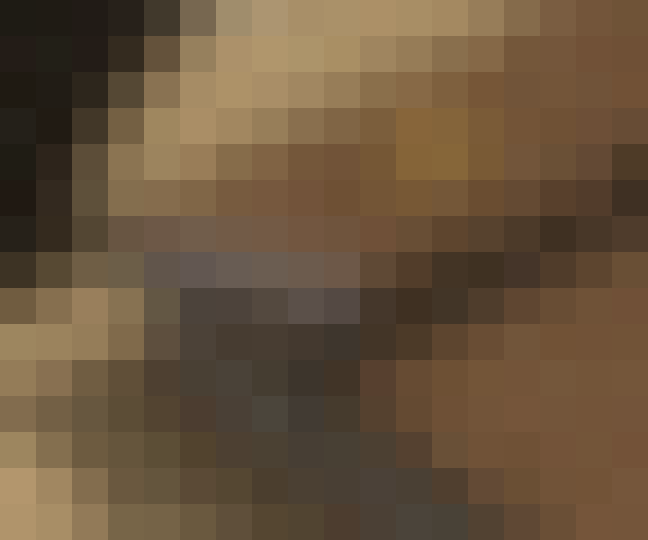

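The pixel crop shows the steel tip ending at about u=253, v=191. The model predicts (253.3, 191.3), about 2.5 mm inside the near end. I'll go down to touch.

Request:
play_rows(rows="0 0 0 2 0.5 -0.3 1;0 0 0 2 0.9 0 1;0 0 0 2.3 1 0 1;0 0 0 0 0 0 1")

```text
time: 12.03
position: [0.4649, 0.038, 0.0695]
tool_rot: [0.275, 0.652, -0.599, 0.376]
ft_force: [-0.0, 0.0, -1.2]
grip_width: 0.0131
```

Request:
play_rows(rows="0 0 0 0.82 0.57 0 1;0 0 0 0 0 0 1")

```text
time: 12.2
position: [0.4653, 0.038, 0.0688]
tool_rot: [0.275, 0.652, -0.599, 0.376]
ft_force: [0.4, 1.0, -0.3]
grip_width: 0.0133
```

Request:
play_rows(rows="0 0 0 0.82 0.57 0 1;0 0 0 0 0 0 1")

```text
time: 12.37
position: [0.4655, 0.0379, 0.0679]
tool_rot: [0.275, 0.651, -0.599, 0.376]
ft_force: [0.0, -0.5, -0.0]
grip_width: 0.0138
```

```bash
python3 -c "
from h import *
st(4)"
```

```text
t 12.57 tcp [465.5  38.   68.1] F [ 0.08 -0.04 -0.56] M [ 0.076 -0.383  0.001] ball s 523.5 lat -37.25 z 32.4 tilt 34.9 w 13.7
```

Request:
play_rows(rows="0 0 0 -0.57 0.82 0 1;0 0 0 -0.57 0.82 0 1;0 0 0 0.82 0.57 0 1;0 0 0 0 0 0 1")

```text
time: 12.9
position: [0.4674, 0.0382, 0.0673]
tool_rot: [0.275, 0.651, -0.599, 0.376]
ft_force: [-0.2, 0.2, 2.8]
grip_width: 0.0133
```

```bash
python3 -c "
from h import *
st(3)"
```

```text
t 13.05 tcp [467.4  38.2  67.3] F [-0.52 -0.46  1.94] M [ 0.042 -0.264 -0.026] ball s 525.5 lat -37.28 z 31.6 tilt 34.9 w 13.2
```

Request:
play_rows(rows="0 0 0 0.41 0.29 0 1;0 0 0 0.41 0.29 0 1;0 0 0 0 0 0 1")

```text
time: 13.3
position: [0.4671, 0.0382, 0.0665]
tool_rot: [0.275, 0.652, -0.599, 0.376]
ft_force: [-0.7, -0.5, 5.9]
grip_width: 0.0135
```

```bash
python3 -c "
from h import *
st(3)"
```

```text
t 13.45 tcp [467.1  38.2  66.5] F [-0.83  0.49  5.51] M [-0.002  0.04   0.029] ball s 525.1 lat -37.24 z 30.7 tilt 35.0 w 13.6
```

Contact is on the groove floor, about 3.7 N per mm. I'll ease to about 2.5 N and start the stroke.

Request:
play_rows(rows="0 0 0 -0.65 -0.46 0 1;0 0 0 -1.29 1.84 0 1;0 0 0 -1.29 1.84 0 1;0 0 0 -1.29 1.84 0 1;0 0 0 -1.29 1.84 0 1;0 0 0 -1.29 1.84 0 1;0 0 0 -1.29 1.84 0 1;0 0 0 -1.29 1.84 0 1")

```text
time: 14.12
position: [0.4808, 0.0408, 0.0675]
tool_rot: [0.273, 0.652, -0.6, 0.374]
ft_force: [-4.1, 0.3, 6.0]
grip_width: 0.0134
```

```bash
cat >> h.py <<'E'
def s0():
    o=readout.get_obs();Rm=R.from_quat(o["tool_rot"]).as_matrix();b=o["position"]*1e3+Rm@[-4,68,0]
    print(round(o["time"],2),"F",o["ft_force"].round(2),"M",o["moment"].round(3),"s",round(.987*b[0]+.1606*b[1],1),"lat",round(.98702*b[1]-.16057*b[0],2),"z",b[2].round(2),"tilt",np.degrees(np.arcsin(-Rm[2,1])).round(1))
E
python3 -c "
from h import *
s0()"
```

```text
14.12 F [-4.14  0.32  5.96] M [-0.118  0.773  0.03 ] s 538.9 lat -36.87 z 31.44 tilt 35.3
```

Request:
play_rows(rows="0 0 0 -1.62 1.61 0.1 1;0 0 0 -1.62 1.61 0.1 1;0 0 0 -1.45 1.72 0.1 1;0 0 0 -1.29 1.84 0 1;0 0 0 -1.29 1.84 0 1;0 0 0 -1.29 1.84 0 1")

```text
time: 14.62
position: [0.497, 0.0427, 0.0677]
tool_rot: [0.275, 0.651, -0.598, 0.377]
ft_force: [-1.1, -0.2, 1.9]
grip_width: 0.0134
```

```bash
python3 -c "
from h import *
s0()"
```

```text
14.62 F [-1.06 -0.18  1.92] M [0.013 0.064 0.006] s 555.5 lat -37.61 z 32.06 tilt 34.9
```

Request:
play_rows(rows="0 0 0 -1.29 1.84 0 1;0 0 0 -1.29 1.84 0 1;0 0 0 -1.29 1.84 0 1;0 0 0 -1.29 1.84 0 1;0 0 0 -1.29 1.84 0 1;0 0 0 -1.29 1.84 0 1")

```text
time: 15.12
position: [0.51, 0.0449, 0.0678]
tool_rot: [0.275, 0.651, -0.599, 0.377]
ft_force: [-1.0, -0.3, 2.2]
grip_width: 0.0137
```

```bash
python3 -c "
from h import *
s0()"
```

```text
15.12 F [-0.97 -0.33  2.19] M [-0.011 -0.109  0.037] s 568.6 lat -37.53 z 32.19 tilt 34.9
```

Request:
play_rows(rows="0 0 0 -1.29 1.84 0 1;0 0 0 -1.29 1.84 0 1;0 0 0 -1.29 1.84 0 1;0 0 0 -1.29 1.84 0 1;0 0 0 -1.29 1.84 0 1;0 0 0 -1.29 1.84 0 1;0 0 0 -1.29 1.84 0 1;0 0 0 -1.29 1.84 0 1")

```text
time: 15.78
position: [0.5276, 0.0478, 0.0679]
tool_rot: [0.275, 0.651, -0.599, 0.376]
ft_force: [-2.1, -0.8, 0.8]
grip_width: 0.0131
```

```bash
python3 -c "
from h import *
s0()"
```

```text
15.78 F [-2.05 -0.81  0.83] M [ 0.036 -0.133 -0.017] s 586.4 lat -37.52 z 32.24 tilt 34.9
```

Request:
play_rows(rows="0 0 0 -1.25 1.87 0 1;0 0 0 -1.25 1.87 0 1;0 0 0 -1.25 1.87 0 1;0 0 0 -1.26 1.86 0 1;0 0 0 -1.27 1.85 0 1;0 0 0 -1.28 1.85 0 1;0 0 0 -1.28 1.85 0 1;0 0 0 -1.28 1.85 0 1")

```text
time: 16.45
position: [0.5452, 0.0507, 0.0678]
tool_rot: [0.275, 0.651, -0.599, 0.376]
ft_force: [-1.4, -0.4, 2.6]
grip_width: 0.0134
```

```bash
python3 -c "
from h import *
s0()"
```

```text
16.45 F [-1.41 -0.41  2.57] M [0.008 0.011 0.08 ] s 604.3 lat -37.5 z 32.12 tilt 35.0
```

Request:
play_rows(rows="0 0 0 -1.28 1.85 0 1;0 0 0 -1.28 1.85 0 1;0 0 0 -1.28 1.85 0 1;0 0 0 -1.28 1.85 0 1;0 0 0 -1.28 1.85 0 1;0 0 0 -1.28 1.85 0 1;0 0 0 -1.28 1.85 0 1;0 0 0 -1.28 1.85 0 1")

```text
time: 17.12
position: [0.563, 0.0536, 0.0677]
tool_rot: [0.275, 0.651, -0.599, 0.376]
ft_force: [-1.8, -0.3, 2.7]
grip_width: 0.0133
```

```bash
python3 -c "
from h import *
s0()"
```

```text
17.12 F [-1.8  -0.27  2.73] M [-0.049  0.12   0.017] s 622.3 lat -37.48 z 32.03 tilt 35.0
```

Request:
play_rows(rows="0 0 0 -1.3 1.83 0 1;0 0 0 -1.3 1.83 0 1;0 0 0 -1.29 1.84 0 1;0 0 0 -1.29 1.84 0 1;0 0 0 -1.29 1.84 0 1;0 0 0 -1.29 1.84 0 1;0 0 0 -1.29 1.84 0 1;0 0 0 -1.29 1.84 0 1")

```text
time: 17.78
position: [0.5808, 0.0565, 0.0677]
tool_rot: [0.275, 0.651, -0.599, 0.376]
ft_force: [-2.2, 0.0, 2.8]
grip_width: 0.0132
```

Request:
play_rows(rows="0 0 0 -1.29 1.84 0 1;0 0 0 -1.29 1.84 0 1;0 0 0 -1.29 1.84 0 1;0 0 0 -1.29 1.84 0 1;0 0 0 -1.29 1.84 0 1;0 0 0 -1.2 1.7 0 1")

```text
time: 18.28
position: [0.594, 0.0586, 0.0677]
tool_rot: [0.275, 0.651, -0.599, 0.376]
ft_force: [-2.8, -0.9, 2.4]
grip_width: 0.0135
```

```bash
python3 -c "
from h import *
s0()"
```

```text
18.28 F [-2.8  -0.94  2.39] M [-0.06   0.07  -0.023] s 653.7 lat -37.48 z 32.02 tilt 34.9
```

Request:
play_rows(rows="0 0 0 -1.15 1.64 0 1;0 0 0 -1.15 1.64 0 1")

```text
time: 18.45
position: [0.5979, 0.0593, 0.0677]
tool_rot: [0.275, 0.651, -0.599, 0.376]
ft_force: [-1.7, 0.6, 2.8]
grip_width: 0.0134
```

Request:
play_rows(rows="0 0 0 -0.86 1.23 0 1")

```text
time: 18.53
position: [0.5995, 0.0595, 0.0677]
tool_rot: [0.275, 0.651, -0.599, 0.376]
ft_force: [-1.5, -0.2, 1.6]
grip_width: 0.0135
```

```bash
python3 -c "
from h import *
s0()"
```

```text
18.53 F [-1.48 -0.17  1.57] M [ 0.015  0.025 -0.   ] s 659.3 lat -37.48 z 32.06 tilt 34.9
```

Request:
play_rows(rows="0 0 0 -0.57 0.82 0 1")

```text
time: 18.62
position: [0.6005, 0.0596, 0.0677]
tool_rot: [0.275, 0.651, -0.599, 0.377]
ft_force: [-1.9, -0.3, 2.4]
grip_width: 0.0135
```

Request:
play_rows(rows="0 0 0 -0.57 0.82 0 1")

```text
time: 18.7
position: [0.6013, 0.0598, 0.0677]
tool_rot: [0.275, 0.651, -0.599, 0.376]
ft_force: [-0.8, -0.3, 1.8]
grip_width: 0.0133
```

```bash
python3 -c "
from h import *
s0()"
```

```text
18.7 F [-0.77 -0.27  1.78] M [ 0.022  0.014 -0.04 ] s 661.1 lat -37.51 z 32.01 tilt 34.9
```

Request:
play_rows(rows="0 0 0 -0.57 0.82 0 1")

```text
time: 18.78
position: [0.6022, 0.06, 0.0677]
tool_rot: [0.275, 0.651, -0.599, 0.376]
ft_force: [-1.7, -0.4, 2.1]
grip_width: 0.0133
```

Request:
play_rows(rows="0 0 0 -0.57 0.82 0 1")

```text
time: 18.87
position: [0.6032, 0.0601, 0.0677]
tool_rot: [0.275, 0.651, -0.599, 0.376]
ft_force: [-2.3, -0.4, 2.7]
grip_width: 0.0133
```

```bash
python3 -c "
from h import *
s0()"
```

```text
18.87 F [-2.27 -0.42  2.73] M [ 0.028  0.125 -0.03 ] s 663.1 lat -37.51 z 32.06 tilt 34.9
```

Request:
play_rows(rows="0 0 0 -0.57 0.82 0 1")

```text
time: 18.95
position: [0.6037, 0.0602, 0.0679]
tool_rot: [0.275, 0.652, -0.599, 0.376]
ft_force: [-3.4, -1.1, 4.0]
grip_width: 0.0131
```

Request:
play_rows(rows="0 0 0 -0.57 0.82 0 1;0 0 0 0 0 0 1")

```text
time: 19.12
position: [0.604, 0.0603, 0.068]
tool_rot: [0.274, 0.652, -0.599, 0.375]
ft_force: [-4.0, -0.7, 4.2]
grip_width: 0.0136
```

```bash
python3 -c "
from h import *
s0()"
```

```text
19.12 F [-3.95 -0.75  4.24] M [-0.14   0.675  0.041] s 663.7 lat -37.43 z 32.13 tilt 35.1
```

The ball has met the batten: fx is rising and it has stalled. I'll lift off and go back to the tray.

Request:
play_rows(rows="0 0 0 -0.5 -1.8 0 1;0 0 0 -10 -7 0 1;0 0 0 -24 -16.7 0 1;0 0 0 -24 -16.7 0 1;0 0 0 -24 -16.7 0 1;0 0 0.122 0 0 0 1;0 0 0.122 0 0 0 1;0 0 0.122 0 0 0 1")

```text
time: 19.78
position: [0.6075, 0.0605, 0.1711]
tool_rot: [0.393, 0.587, -0.517, 0.483]
ft_force: [-0.6, 0.4, -0.5]
grip_width: 0.0134
```

Request:
play_rows(rows="0 0 0.122 0 0 0 1;0 0 0.122 0 0 0 1;0 0 0 0 -14 -32.9 1;0 0 0 0 -14 -32.9 1;0 0 0 0 -14 -32.9 1;0 0 0 0 -14 -32.9 1;0 0 0 0 -14 -32.9 1;0 0 0 0 -14 -32.9 1")

```text
time: 20.45
position: [0.4901, 0.2434, 0.1704]
tool_rot: [0.46, 0.538, -0.456, 0.54]
ft_force: [0.9, 0.1, -0.4]
grip_width: 0.0134
```

Request:
play_rows(rows="0 0 0 0 -14 -32.9 1;0 0 0 0 -14 -32.9 1;0.125 0 0 0 0 0 1;0.125 0 0 0 0 0 1;0.125 0 0 0 0 0 1;0 0 0 0 0 0 1;0 0 0 0 0 0 1;0 0 0 0 0 0 1")

```text
time: 21.12
position: [0.4519, 0.3022, 0.1696]
tool_rot: [0.551, 0.444, -0.549, 0.445]
ft_force: [-0.3, -0.3, -0.6]
grip_width: 0.0131
```

```bash
python3 - <<'E'
from h import *
S=np.mean([imaging.camera("side").astype(float) for _ in range(2)],0).astype(np.uint8)
T=imaging.camera("top");cv2.imwrite("pics/t7.png",T)
a=cv2.resize(S[120:210,150:290],None,fx=4,fy=4,interpolation=cv2.INTER_CUBIC);b=cv2.resize(T[110:200,200:250],None,fx=4,fy=4,interpolation=cv2.INTER_CUBIC)
cv2.imwrite("pics/c7.png",np.hstack([a,b]))
o=readout.get_obs();Rm=R.from_quat(o["tool_rot"]).as_matrix();print(o["time"],o["position"],o["ft_force"],o["grip_width"],Rm.round(3).tolist())
p=o["position"]
for l in(68,-88):print(((proj("side",p+Rm@[-.004,l/1e3,0])-[150,120]+.5)*4).round(1))
E
```

```text
21.2667 [0.45150973 0.3019184  0.16923303] [ 0.60973667 -0.5830201  -0.86976672] 0.013260430528710159 [[0.001, 0.978, -0.211], [0.0, -0.211, -0.978], [-1.0, 0.001, -0.0]]
[270.9  30.9]
[97.8 58.9]
```

View pics/c7.png

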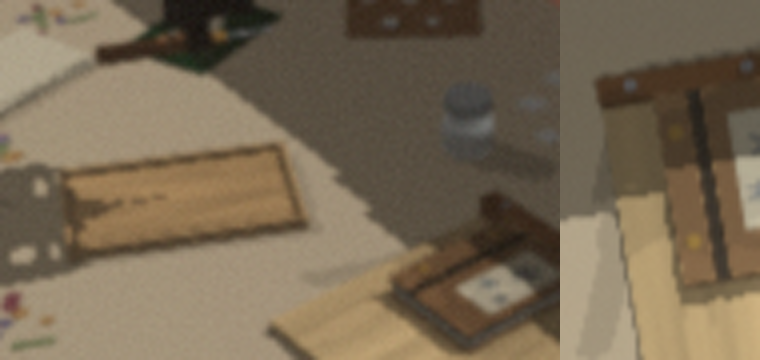

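The view shows the stylus held level, tail at (98,54) and ball at (280,28), close to the prediction. The album is still flush. I'll lower it into the tray.

Request:
play_rows(rows="0 0 0 35 0 0 1;0 0 0 35 0 0 1;0 0 0 35 0 0 1;0 0 0 30 0 0 1;0 0 0 14 0 0 1;0 0 0 5 0 0 1;0 0 0 0 0 0 1;0 0 0 0 0 0 1")

```text
time: 21.93
position: [0.4519, 0.3022, 0.0155]
tool_rot: [0.551, 0.444, -0.55, 0.444]
ft_force: [-0.3, 0.2, -0.5]
grip_width: 0.0135
```

Request:
play_rows(rows="0 0 0 1 0 0 1;0 0 0 1 0 0 1;0 0 0 0 0 0 1")

```text
time: 22.18
position: [0.4519, 0.3023, 0.0142]
tool_rot: [0.551, 0.444, -0.55, 0.444]
ft_force: [0.5, 0.2, 0.1]
grip_width: 0.0135
```

Request:
play_rows(rows="0 0 0 1 0 0 1;0 0 0 0 0 0 1")

```text
time: 22.35
position: [0.4513, 0.3021, 0.0125]
tool_rot: [0.551, 0.444, -0.55, 0.444]
ft_force: [-0.3, 0.2, -0.7]
grip_width: 0.0131
```

```bash
python3 -c "
from h import *
st(2)"
```

```text
t 22.45 tcp [451.2 302.   12.4] F [ 0.69 -0.   -0.58] M [ 0.014  0.008 -0.028] ball s 557.2 lat 200.8 z 16.4 tilt -0.0 w 13.1
```

Request:
play_rows(rows="0 0 0 1 0 0 1;0 0 0 0 0 0 1")

```text
time: 22.62
position: [0.4511, 0.302, 0.011]
tool_rot: [-0.55, -0.444, 0.55, -0.444]
ft_force: [-0.2, -0.6, 0.0]
grip_width: 0.0137
```

Request:
play_rows(rows="0 0 0 0.7 0 0 1;0 0 0 0 0 0 1")

```text
time: 22.78
position: [0.4511, 0.302, 0.0105]
tool_rot: [-0.55, -0.444, 0.55, -0.444]
ft_force: [-0.4, -0.8, 3.0]
grip_width: 0.0131
```

```bash
python3 -c "
from h import *
st(2)"
```

```text
t 22.88 tcp [451.1 302.   10.5] F [-0.72  0.21  1.91] M [ 0.036  0.087 -0.001] ball s 557.0 lat 200.78 z 14.5 tilt 0.0 w 13.4
```

The tool touches down at the same height as at the pick (10.5 mm). Releasing.

Request:
play_rows(rows="0 0 0 0 0 0 0.8;0 0 0 0 0 0 0.75;0 0 0 0 0 0 0.65;0 0 0 0 0 0 0.55;0 0 0 0 0 0 0.54;0 0 0 0 0 0 0.54")

```text
time: 23.38
position: [0.4511, 0.302, 0.0103]
tool_rot: [-0.55, -0.444, 0.55, -0.444]
ft_force: [-0.1, -0.1, -0.3]
grip_width: 0.0374
```

Request:
play_rows(rows="0 0 0 -10 0 0 0.54;0 0 0 -20 0 0 0.54;0 0 0 -35 0 0 0.54;0 0 0 -35 0 0 0.54;0 0 0 -35 0 0 0.54;0 0 0 -30 0 0 0.54;0 0 0 0 -35 0 0.54;0 0 0 0 -35 0 0.54")

```text
time: 24.05
position: [0.3854, 0.3177, 0.1786]
tool_rot: [0.554, 0.443, -0.548, 0.444]
ft_force: [-0.4, -0.3, -0.4]
grip_width: 0.04
```

Request:
play_rows(rows="0 0 0 0 0 -35 0.54;0 0 0 0 0 -35 0.54;0 0 0 0 0 -35 0.54;0 0 0 0 0 -35 0.54;0 0 0 0 0 -35 0.54;0 0 0 0 0 0 0.54;0 0 0 0 0 0 0.54")

```text
time: 24.63
position: [0.4195, 0.4892, 0.1757]
tool_rot: [0.55, 0.445, -0.55, 0.445]
ft_force: [-1.2, -0.4, -0.3]
grip_width: 0.0402
```

```bash
python3 - <<'E'
from h import *
T=np.mean([imaging.camera("top").astype(float) for _ in range(2)],0).astype(np.uint8);cv2.imwrite("pics/t8.png",T)
cv2.imwrite("pics/c8.png",cv2.resize(T[60:260,100:370],None,fx=2.9,fy=2.9,interpolation=cv2.INTER_CUBIC))
o=readout.get_obs();print(o["time"],o["position"],o["ft_force"],o["grip_width"])
E
```

```text
24.7333 [0.41888147 0.48684491 0.17531334] [ 0.1382246   0.19877047 -0.544969  ] 0.04000821160374431
```

View pics/c8.png

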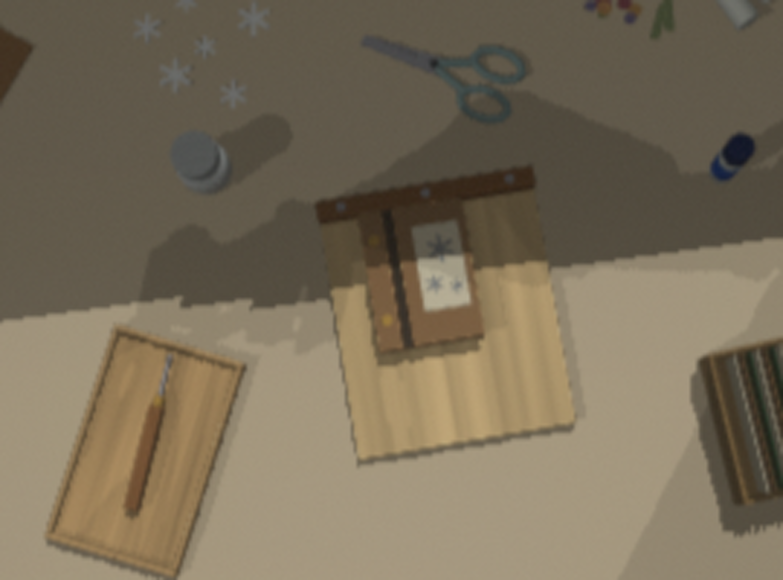

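The stylus lies flat in the tray at (145,435). The album is flush along the batten, and the jar, scissors, glue and card box have not moved. Handing in.

```bash
python3 -c "
from h import *
print(robot.hand_in())"
```

```text
the job is handed in; nothing more can be done
None
```

The job is done and handed in at about 25 s of the 67 s allowed; the system gave no verdict.

- **Album:** I slid it with two fingertips along the board until the push stalled against the batten. The final top view shows it square and flush, and the groove measured 9.24° against about 9.3° for the batten.
- **Groove stroke:** I held the stylus at 35° and rubbed from the near end until the ball met the batten, about 5.5 s in all. The ball stayed within about 0.4 mm of the groove line.
- **Pressing force:** It was mostly 1–3 N. It reached about 6 N at touch-down and in the first centimetre or so, before I eased it, and about 4 N at the batten. The first part was therefore pressed harder and less evenly than the rest.
- **Start point:** From where the ball met the batten, it began at or within about 1.5 mm of the near edge of the groove. My position estimate at the time was about 3 mm off from this.
- **Stylus and other things:** I lowered the stylus until it touched the tray floor before letting go, and it lies flat there. The jar, scissors, glue and card box look undisturbed.

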